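# Sort the pump fittings into their sample-marked trays

## Task

Tidy the loose brass pump fittings: put each one down flat on the floor of the tray whose ledge carries a fixed sample of the same kind (two hose tails, two tee pieces, one end cap). Lay both hose tails with their barbed ends pointing the same way as the sample hose tail's, and stand the cap on its wide flange. Leave the pump where it is.

Things in the scene. Friction and masses are not known exactly. Their poses are not given: they have to be found in the camera images.
- tail_a_center (a point): First brass hose tail lying on its side, 78 mm long: octagonal collar 30 mm across flats, 26 mm long (upright flats face +y and -y); ribbed (barbed) spigot 20 mm thick, 36 mm long, on its +x side; threaded stub 26 mm thick, 16 mm long, on its -x side; 120-240 g. Point: collar centre, 15 mm above what it lies on; x towards the barb tip (at +49 mm; thread end at -29 mm), z up
- tail_b_center (a point): Second brass hose tail lying on its side, 78 mm long: octagonal collar 30 mm across flats, 26 mm long (upright flats face +y and -y); ribbed (barbed) spigot 20 mm thick, 36 mm long, on its +x side; threaded stub 26 mm thick, 16 mm long, on its -x side; 120-240 g. Point: collar centre, 15 mm above what it lies on; x towards the barb tip (at +49 mm; thread end at -29 mm), z up
- tee_a_center (a point): First brass tee lying flat: run along x, 60 mm long, octagonal end collars 26 mm across flats, 12 mm long, and between them a 22 mm octagonal body (flat back at y = -11 mm); branch along +y ending in a flat-faced 26 mm collar at y = +26 mm; 110-220 g. Point: where run and branch axes meet, 13 mm above what it lies on; z up
- tee_b_center (a point): Second brass tee lying flat: run along x, 60 mm long, octagonal end collars 26 mm across flats, 12 mm long, and between them a 22 mm octagonal body (flat back at y = -11 mm); branch along +y ending in a flat-faced 26 mm collar at y = +26 mm; 110-220 g. Point: where run and branch axes meet, 13 mm above what it lies on; z up
- cap_center (a point): brass end cap standing on its flange: round flange 46 mm across and 10 mm thick, and on it an octagonal head 28 mm across flats (flats facing x and y) and 20 mm tall; 30 mm tall in all, 100 to 210 g. Point: on the axis, half-way up (15 mm); z up
- tail_tray: fixed grey open tray: inner floor 120 (x) by 165 (y) mm, 4 mm above the bench; walls 4 mm thick, rim 22 mm above the bench. Solid white ledge 22 mm high at x = 64 to 148 mm bears a fixed sample, up to 30 mm tall: a hose tail with its barbed end pointing to +x (away from the robot). Origin: on the bench under the inner floor's centre; x towards the ledge (away from the robot), z up
- tee_tray: fixed grey open tray: inner floor 120 (x) by 165 (y) mm, 4 mm above the bench; walls 4 mm thick, rim 22 mm above the bench. Solid white ledge 22 mm high at x = 64 to 148 mm bears a fixed sample, up to 30 mm tall: a tee piece. Origin: on the bench under the inner floor's centre; x towards the ledge (away from the robot), z up
- cap_tray: fixed grey open tray: inner floor 120 (x) by 165 (y) mm, 4 mm above the bench; walls 4 mm thick, rim 22 mm above the bench. Solid white ledge 22 mm high at x = 64 to 148 mm bears a fixed sample, up to 30 mm tall: an end cap. Origin: on the bench under the inner floor's centre; x towards the ledge (away from the robot), z up
- sample_tail (a point): the fixed sample hose tail on the ledge of the tail tray (same shape as the loose ones; it cannot be taken). Point: centre of its collar, 96 mm along x from the tray's origin and 37 mm above the bench; x axis towards the tip of its barbs, the tray's x direction
- pump: small electric pump standing at the left of the work, not to be moved: black round motor 58 mm thick with a grey metal head on an aluminium plate 130 by 75 mm, about 150 mm long and 75 mm high, 1.6 kg. Origin: centre of its underside; x axis along the motor to the head
Not all that is in view belongs to the job. Leave any black look-alike of the part that bears cap_center alone.

How it is judged:
By the outcome, as a careful person would: the job done as asked, in the order asked, and still so for the second after the job is handed in, with the robot touching nothing.
It also fails if it takes over 128 s, if anything falls off the work surface, if the arm or the gripper's body presses on something with over 40 N, if the wrist force passes 120 N, or if a joint passes its speed limit or range.

## Robot

A 6-joint arm with a two-finger parallel gripper is mounted at the origin on the work surface. World frame = base frame: x ahead of the robot, y to its left, z up, the work surface at z = 0. Lengths are in m, angles in rad, forces in N, time in s.
With the tool pointing down it reaches from about 0.35 to 0.975 m from the base axis. Payload 4.9 kg.
Tool frame: the origin (TCP) lies at the very end of the fingers, on their centre line; the grasp point (between the pads) lies 19 mm behind it; z points along the fingers, x is the direction in which the jaws open and shut, and the axes are right-handed (so a half turn about z gives the same grasp; the last joint's range is limited). The gripper opens to 85 mm and grips with 20 to 120 N. Pads are 22 mm wide; open, the fingers measure 114 mm over their backs; the gripper's body (76 mm by 85 mm) begins 54 mm behind the grasp point. The pads swing forward as they close: fully open they stand 13 mm farther back than shut.
Start: joints at [0.994, 0.053, 1.613, -0, 1.476, -0.119], TCP at [0.276, 0.561, 0.209] pointing down, gripper open.
Joint ranges: [-3.01, 3.01], [-1.01, 2.22], [0.06, 2.58], [-1.02, 4.17], [0.09, 2.62], [-3.14, 3.14]. Speed limits (rad/s): [2.57, 2.57, 3.14, 3.14, 3.14, 3.14].

## Interface

Orientations are given as a rotation vector (axis times angle).
In Python, from station import readout, viewer, ctrl, nets gives the robot as it stands. The module is installed in compiled form; this text tells all that it offers.
- The arm moves only by the tool step_arm, never from a script. Its argument "moves" is a list that holds one entry, the list of rows, each a list of 4 numbers: the shift along the world's x, y, z in cm, then the turn about the world's z in rad. In form: [[[dx, dy, dz, yaw], ...]]. A call has 1 to 10 rows; each row shifts and turns the commanded pose from where the row before left it; what a row does not reach is not made up. A row lasts 1/12 s, in which the tool goes at most 41.7 mm and 7.16 degrees, less where a joint would pass 70% of its speed; a pose out of reach is approached as far as the arm can. A call is refused whole if a number of a shift passes 4.17 or a number of a turn 0.125, either way. A call with a gripper value outside its range is refused whole. "grip" is the closure, from 0 (fully open) to 1 (shut), set as the call begins (left out, the last holds). The fingers move at their own pace and stop on an object; "squeeze" is the grip in N (left out, the last holds). Time passes only in rows, so rows that do not move let the fingers close. It gives the time, the measured TCP pose, the force and the opening at its end, in the units of the state.
- readout.get_obs(): the state, without advancing time (a new reading comes with each control period).
- viewer.get_image(name): name is "scene" or "top"; returns the picture (400x640x3 uint8, blue, green, red); there is no depth.
- viewer.calibration(name): a dict with "camera_matrix" (3x3 intrinsics, pixels), "R" (3x3) and "t" (3): a world point X has camera coordinates R X + t. Camera axes: x right, y down, z forward; pixel columns grow to the right and rows downward; lengths in m; the calibration is good to about 2 mm. A picture is of the moment at which its call begins. calibration takes no time and is no camera call.
- ctrl.finish_job(): hands the job in, once; it reports no verdict.
Trained networks look in the newest picture that a camera, given by its name, has taken for a name from the list of things; names that differ only in an ending like _2 or _b are one class to them, and where a whole thing is asked for, a point or a joint stands for the part that bears it (a point fixed in the world has none). Each returns a list of dicts, best first, with "confidence" (0 to 1); they miss things now and then, are a little off and sometimes report something else, mostly with a low value. They report only what shows in the picture. A call takes as long as a camera call. They do not tell look-alikes from the thing itself.
- nets.masks_of(camera, thing): "region" (400x640 bool, what is visible of it) and "box" ([left, top, right, bottom] in pixels, round what is visible of it).
- nets.pinpoint(camera, thing): "at" ([column, row] in pixels: a listed point, or the origin of a listed thing).
The state is a dict: "t": time; "q": joint angles; "dq": joint speeds; "effort": joint torques, N m; "tool_pos": TCP position; "tool_rot": TCP orientation; "contact_force": force on the tool from outside, world axes, zero at the start; "wrist_torque": the same for the moment, N m; "opening": finger opening in m.
Only numpy, scipy, OpenCV 4.12 (cv2) and the standard library are available. Lean on these libraries where they do the work, as an engineer would, in place of code of your own. Each camera call takes 0.05 s, during which the arm holds its last target. There are 200 camera calls.

## Working session

There is one attempt and no reset: what is moved stays moved. The work goes in short steps, Python scripts to look and compute and a tool call to move; the robot and the scene stay as the last step left them, time stands still between calls to the robot, and variables do not carry over. Pictures are saved under pics/ and viewed, about 12 in all and at most 16, crops included, and the job is handed in when it is done.

Besides the shell and the picture viewer there is one more tool, called after ">>>" as name(argument=value, ...) on one line, values as JSON. step_arm: Moves the arm, as the interface text tells. Its arguments: {"type":"object","properties":{"moves":{"type":"array","items":{"type":"array","items":{"type":"array","items":{"type":"number"}}}},"grip":{"type":"number"},"squeeze":{"type":"number"}},"required":["moves"]}

```bash
mkdir -p pics; cat > h.py <<'E'
import numpy as np, cv2
from station import readout, viewer, ctrl, nets
def ray(cam,px):
    c=viewer.calibration(cam);K,R,t=[np.array(c[k],float) for k in("camera_matrix","R","t")];t=t.ravel()
    d=R.T@np.linalg.inv(K)@np.array([px[0],px[1],1.]);return -R.T@t,d
def at(cam,px,z):
    o,d=ray(cam,px);return o+d*(z-o[2])/d[2]
def proj(cam,X):
    c=viewer.calibration(cam);K,R,t=[np.array(c[k],float) for k in("camera_matrix","R","t")]
    p=K@(R@np.array(X,float)+t.ravel());return p[:2]/p[2]
E
python3 - <<'E'
from h import *
for c in("scene","top"):
    im=viewer.get_image(c);cv2.imwrite(f"pics/{c}0.png",im)
    o,_=ray(c,(0,0));print(c,o.round(3))
    for n,z in(("tail_a_center",.015),("tee_a_center",.013),("cap_center",.015),("tail_tray",0),("tee_tray",0),("cap_tray",0),("sample_tail",.037),("pump",0)):
        for d in nets.pinpoint(c,n): print(n,round(d["confidence"],2),np.round(d["at"],1),at(c,d["at"],z).round(3))
o=readout.get_obs();print(o)
E
```

```text
scene [1.168 0.528 0.884]
tail_a_center 0.5 [350.4 183.3] [0.457 0.156 0.015]
tee_a_center 0.48 [260.4 141.7] [ 0.452 -0.146  0.013]
tee_a_center 0.28 [477.2 262.2] [0.514 0.521 0.013]
cap_center 0.79 [401.4 205.4] [0.455 0.303 0.015]
cap_center 0.7 [442.4 208.3] [0.409 0.393 0.015]
cap_center 0.65 [408.9 178.1] [0.359 0.278 0.015]
cap_center 0.42 [342.  249.9] [0.65  0.245 0.015]
tail_tray 0.92 [341.8 246.5] [0.633 0.235 0.   ]
tee_tray 0.88 [196.4 168.2] [ 0.622 -0.241  0.   ]
cap_tray 0.75 [264.  206.7] [0.633 0.003 0.   ]
sample_tail 0.91 [319.9 270.3] [0.735 0.239 0.037]
pump 0.75 [480.4 260.4] [0.495 0.526 0.   ]
pump 0.52 [198.  168.5] [ 0.621 -0.236  0.   ]
top [0.457 0.114 1.152]
tail_a_center 0.48 [311.7 234. ] [0.456 0.151 0.015]
tee_a_center 0.8 [414.3 237.3] [ 0.439 -0.136  0.013]
cap_center 0.64 [227.2 258.4] [0.394 0.389 0.015]
cap_center 0.56 [258.3 233.3] [0.462 0.301 0.015]
cap_center 0.52 [266.9 270.8] [0.357 0.278 0.015]
tail_tray 0.56 [279.6 169.2] [0.644 0.24  0.   ]
tail_tray 0.34 [182.2 220.2] [0.505 0.521 0.   ]
tee_tray 0.73 [444.1 171.7] [ 0.623 -0.233  0.   ]
tee_tray 0.68 [181.9 226.7] [0.486 0.522 0.   ]
cap_tray 0.85 [359.6 169.3] [0.637 0.009 0.   ]
sample_tail 0.61 [276.1 134.1] [0.738 0.244 0.037]
pump 0.57 [181.3 225.7] [0.489 0.524 0.   ]
{'t': 0.9, 'q': array([ 9.94009146e-01,  5.26849186e-02,  1.61290506e+00,  3.58828840e-07,
        1.47598376e+00, -1.18964149e-01]), 'dq': array([ 0.00065552, -0.00060321,  0.00065246,  0.00094645,  0.00031619,
        0.00211268]), 'effort': array([-1.90488441e-03, -3.93683875e+01, -3.70463562e+01, -3.00626371e-04,
        4.78751117e-04, -1.50946935e-06]), 'tool_pos': array([0.27621843, 0.56063222, 0.2086099 ]), 'tool_rot': array([-2.66756992e+00, -1.65940433e+00, -2.66642457e-05]), 'contact_force': array([-0.04719417,  0.15048638, -0.25674345]), 'wrist_torque': array([-0.02531297,  0.01915621,  0.0527871 ]), 'opening': 0.08546246348246882}
```

```bash
python3 - <<'E'
import cv2
a=cv2.imread("pics/top0.png");cv2.imwrite("pics/top0c.png",cv2.resize(a[90:340,140:500],(800,556),interpolation=cv2.INTER_CUBIC))
a=cv2.imread("pics/scene0.png");cv2.imwrite("pics/scene0c.png",cv2.resize(a[80:330,150:510],(800,556),interpolation=cv2.INTER_CUBIC))
E
```

```text
(no output)
```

View pics/top0c.png

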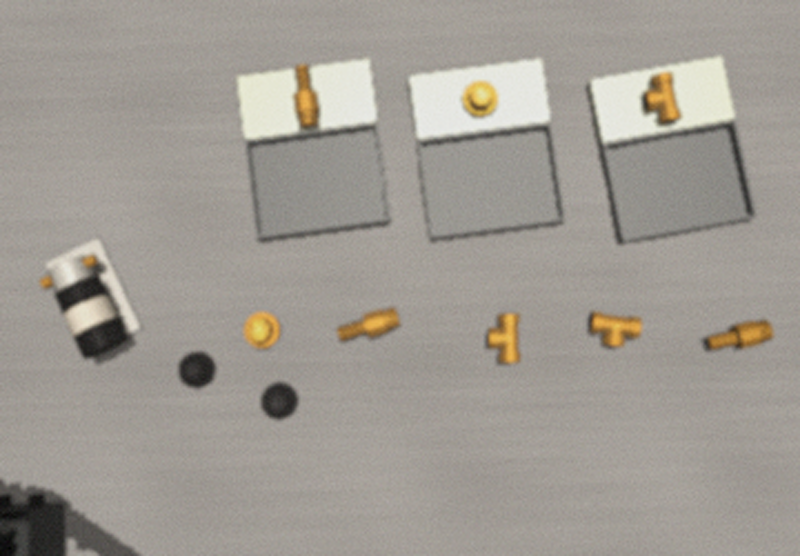

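View pics/scene0c.png

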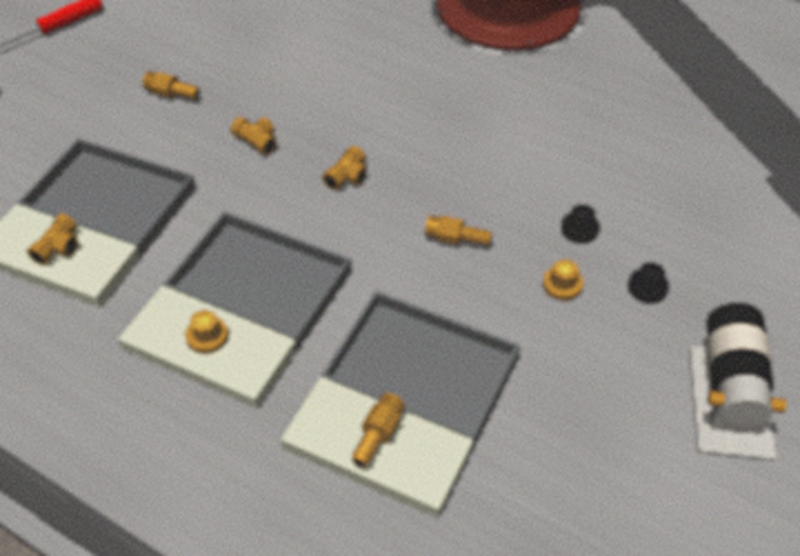

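The top view shows x up and y left. From left to right the trays are for tails, the cap and tees. The brass parts from left to right are:
- the cap, crop (261,329)
- a tail with its barb to +y, (370,324)
- a tee with its branch to +y, (505,338)
- a tee with its branch to −x, (615,327)
- a tail with its barb to +y, (740,335)

The two black look-alikes are at (197,370) and (280,400). Next I'll fit silhouettes in both cameras.

```bash
cat > fit.py <<'E'
from h import *
from scipy.optimize import minimize
import sys
def cyl(ax,a,b,c,w):  # octagonal prism along ax from a to b, other axes centred on c, w across flats
    r=w/2/np.cos(np.pi/8);P=[]
    for s in(a,b):
        for k in range(8):
            u=r*np.array([np.cos(np.pi/8+k*np.pi/4),np.sin(np.pi/8+k*np.pi/4)])
            p=np.zeros(3);o=[i for i in range(3) if i!=ax];p[ax]=s;p[o]=u;P.append(p+c)
    return np.array(P)
Z=np.zeros(3)
M={"tail":[cyl(0,-.013,.013,Z,.03),cyl(0,.013,.049,Z,.02),cyl(0,-.029,-.013,Z,.026)],
"tee":[cyl(0,-.03,-.018,Z,.026),cyl(0,.018,.03,Z,.026),cyl(0,-.018,.018,Z,.022),cyl(1,0,.014,Z,.022),cyl(1,.014,.026,Z,.026)],
"cap":[cyl(2,-.015,-.005,Z,.0468),cyl(2,-.005,.015,Z,.028)]}
ZH={"tail":.015,"tee":.013,"cap":.015}
S=4
def brass(cam,n=3):
    im=np.mean([viewer.get_image(cam).astype(np.float32) for _ in range(n)],0)
    hsv=cv2.cvtColor(im.astype(np.uint8),cv2.COLOR_BGR2HSV)
    return ((hsv[...,1]>110)&(hsv[...,0]>10)&(hsv[...,0]<35)&(hsv[...,2]>60)).astype(np.uint8)
def render(cam,kind,p,z,x0,y0,w,h):
    c,s=np.cos(p[2]),np.sin(p[2]);R=np.array([[c,-s,0],[s,c,0],[0,0,1]])
    m=np.zeros((h*S,w*S),np.uint8)
    for P in M[kind]:
        q=np.array([proj(cam,R@v+[p[0],p[1],z]) for v in P])
        q=((q-[x0,y0]+.5)*S*16-8).astype(np.int32)
        cv2.fillConvexPoly(m,cv2.convexHull(q),255,shift=4)
    return cv2.resize(m,(w,h),interpolation=cv2.INTER_AREA)/255.
def fit(cam,mask,kind,p0,base=0.):
    z=ZH[kind]+base;c=proj(cam,[p0[0],p0[1],z]).astype(int);x0,y0=c-32;w=h=64
    a=cv2.GaussianBlur(mask[y0:y0+h,x0:x0+w].astype(float),(0,0),1)
    f=lambda p:((cv2.GaussianBlur(render(cam,kind,p,z,x0,y0,w,h),(0,0),1)-a)**2).sum()
    best=None
    for dy in(-.25,.25):
        s=np.array(p0)+[0,0,dy]
        r=minimize(f,s,method="Nelder-Mead",options=dict(initial_simplex=[s,s+[.006,0,0],s+[0,.006,0],s+[0,0,.3]],xatol=1e-4,maxiter=150))
        if best is None or r.fun<best.fun:best=r
    return best.x,best.fun,a.sum()
E
python3 - <<'E'
from fit import *
L=[("tail",(.456,.156,1.8)),("tail",(.447,-.34,1.8)),("tee",(.442,.02,0)),("tee",(.452,-.14,3.14)),("cap",(.46,.302,0))]
L=[(k,(*at("top",(140+x/2.222,90+y/2.222),.015)[:2],a)) for (k,(_,_,a)),(x,y) in zip(L,[(378,322),(750,334),(508,338),(616,325),(261,329)])]
for cam in("top","scene"):
    m=brass(cam)
    for k,p in L:
        x,f,a=fit(cam,m,k,p);print(cam,k,x.round(4),"deg",round(np.degrees(x[2]),1),"err",round(f,1),round(a))
    im=viewer.get_image(cam).astype(int)
    w=((im.min(2)>200)).astype(np.uint8);w=cv2.morphologyEx(w,cv2.MORPH_OPEN,np.ones((5,5)))
    for c in cv2.findContours(w,cv2.RETR_EXTERNAL,cv2.CHAIN_APPROX_NONE)[0]:
        if cv2.contourArea(c)<600:continue
        P=np.array([at(cam,q,.022)[:2] for q in c[:,0]],np.float32);(cx,cy),(a,b),g=cv2.minAreaRect(P)
        print(cam,"ledge",round(cx,4),round(cy,4),"size",round(a,3),round(b,3),"ang",round(g,1))
E
```

```text
Traceback (most recent call last):
  File "fit.py", line 36, in fit
    r=minimize(f,s,method="Nelder-Mead",options=dict(initial_simplex=[s,s+[.006,0,0],s+[0,.006,0],s+[0,0,.3]],xatol=1e-4,maxiter=150))
  File "fit.py", line 32, in <lambda>
    f=lambda p:((cv2.GaussianBlur(render(cam,kind,p,z,x0,y0,w,h),(0,0),1)-a)**2).sum()
                                  ~~~~~~^^^^^^^^^^^^^^^^^^^^^^^^
  File "fit.py", line 25, in render
    q=np.array([proj(cam,R@v+[p[0],p[1],z]) for v in P])
                ~~~~^^^^^^^^^^^^^^^^^^^^^^^
  File "h.py", line 9, in proj
    c=viewer.calibration(cam);K,R,t=[np.array(c[k],float) for k in("camera_matrix","R","t")]
ValueError: time passes only in moves, steps and waits
```

```bash
sed -i 's/^def ray/import functools\n@functools.cache\ndef cal(n): return viewer.calibration(n)\ndef ray/; s/c=viewer.calibration(cam)/c=cal(cam)/' h.py
cat > m1.py <<'E'
from fit import *
L=[("tail",(.456,.156,1.8)),("tail",(.447,-.34,1.8)),("tee",(.442,.02,0)),("tee",(.452,-.14,3.14)),("cap",(.46,.302,0))]
L=[(k,(*at("top",(140+x/2.222,90+y/2.222),.015)[:2],a)) for (k,(_,_,a)),(x,y) in zip(L,[(378,322),(750,334),(508,338),(616,325),(261,329)])]
for cam in("top","scene"):
    m=brass(cam)
    for k,p in L:
        x,f,a=fit(cam,m,k,p);print(cam,k,x.round(4),"deg",round(np.degrees(x[2]),1),"err",round(f,1),round(a))
    im=viewer.get_image(cam).astype(int)
    w=((im.min(2)>200)).astype(np.uint8);w=cv2.morphologyEx(w,cv2.MORPH_OPEN,np.ones((5,5)))
    for c in cv2.findContours(w,cv2.RETR_EXTERNAL,cv2.CHAIN_APPROX_NONE)[0]:
        if cv2.contourArea(c)<600:continue
        P=np.array([at(cam,q,.022)[:2] for q in c[:,0]],np.float32);(cx,cy),(a,b),g=cv2.minAreaRect(P)
        print(cam,"ledge",round(cx,4),round(cy,4),"size",round(a,3),round(b,3),"ang",round(g,1))
E
python3 m1.py
```

```text
top tail [0.4531 0.1595 1.8346] deg 105.1 err 13.3 201
top tail [ 0.4264 -0.3063  1.756 ] deg 100.6 err 20.4 220
top tee [ 0.4301 -0.0078 -0.0379] deg -2.2 err 5.9 217
top tee [ 0.4316 -0.1386  3.7386] deg 214.2 err 66.6 226
top cap [ 0.4482  0.3051 -0.0412] deg -2.4 err 10.2 198
top ledge 0.0931 -0.5354 size 0.078 0.115 ang 85.5
top ledge 0.7363 0.0187 size 0.08 0.168 ang 5.9
top ledge 0.7471 0.1931 size 0.079 0.073 ang 6.0
scene tail [0.4536 0.1587 1.8594] deg 106.5 err 17.8 233
scene tail [ 0.4261 -0.3049  1.7145] deg 98.2 err 15.5 171
scene tee [ 0.4283 -0.0087  0.0071] deg 0.4 err 30.4 187
scene tee [ 0.4428 -0.1455  1.3528] deg 77.5 err 51.7 220
scene cap [0.4458 0.3043 0.3331] deg 19.1 err 17.9 235
```

```bash
cat > m2.py <<'E'
from fit import *
C={"tail":[(237,75),(370,59),(377,125),(246,141)],"cap":[(409,75),(542,58),(551,125),(419,141)],"tee":[(590,80),(721,57),(734,123),(604,146)]}
for cam in("top","scene"):
    m=brass(cam)
    x,f,a=fit(cam,m,"tee",(.438,-.138,1.4));print(cam,x.round(4),np.degrees(x[2]).round(1),round(f,1),round(a))
    im=np.mean([viewer.get_image(cam).astype(np.float32) for _ in range(2)],0)
    for n,c in C.items():
        P=np.array([at("top",(140+x/2.222,90+y/2.222),.022)[:2] for x,y in c])
        cen=P.mean(0);d=P[0]-P[3]+P[1]-P[2];yaw=np.arctan2(d[1],d[0])
        # fit: ledge is bright: segment by midpoint threshold between ledge and surroundings near it
        q=np.array([proj(cam,[*p,.022]) for p in cen+(P-cen)*1.25]);x0,y0=q.min(0).astype(int);x1,y1=q.max(0).astype(int)+1
        g=cv2.GaussianBlur(im[y0:y1,x0:x1].min(2),(0,0),.7)
        hi=np.percentile(g,85);
        rect=np.array([(.042,.0865),(.042,-.0865),(-.042,-.0865),(-.042,.0865)])
        def rend(p):
            c_,s_=np.cos(p[2]),np.sin(p[2]);W=rect@np.array([[c_,s_],[-s_,c_]])+p[:2]
            k=np.array([proj(cam,[*w,.022]) for w in W]);mm=np.zeros(((y1-y0)*4,(x1-x0)*4),np.uint8)
            cv2.fillConvexPoly(mm,((k-[x0,y0]+.5)*64-8).astype(np.int32),255,shift=4)
            return cv2.GaussianBlur(cv2.resize(mm,(x1-x0,y1-y0),interpolation=cv2.INTER_AREA)/255.,(0,0),.9)
        B=np.minimum(1,np.maximum(0,(g-150)/(hi-150)))
        br=cv2.dilate(m[y0:y1,x0:x1],np.ones((7,7)))>0
        r=minimize(lambda p:(((rend(p)-B)**2)[~br]).sum(),[*cen,yaw],method="Nelder-Mead",options=dict(initial_simplex=[[*cen,yaw],[cen[0]+.01,cen[1],yaw],[cen[0],cen[1]+.01,yaw],[*cen,yaw+.1]],xatol=1e-4))
        p=r.x;o=p[:2]-.106*np.array([np.cos(p[2]),np.sin(p[2])])
        print(cam,n,"origin",o.round(4),"yaw",np.degrees(p[2]).round(1),"err",round(r.fun,1),"init",cen.round(3),np.degrees(yaw).round(1))
E
python3 m2.py
```

```text
top [ 0.4425 -0.1424  1.4151] 81.1 7.3 226
top tail origin [0.6373 0.2289] yaw 6.2 err 17.1 init [0.74  0.239] 5.8
top cap origin [0.6314 0.0078] yaw 5.9 err 16.6 init [0.733 0.017] 6.0
top tee origin [ 0.6247 -0.2304] yaw 8.5 err 20.7 init [ 0.724 -0.215] 8.3
scene [ 0.4422 -0.1452  1.3733] 78.7 43.0 210
scene tail origin [0.6369 0.2298] yaw 5.7 err 197.4 init [0.74  0.239] 5.8
scene cap origin [0.6316 0.0078] yaw 5.6 err 192.7 init [0.733 0.017] 6.0
scene tee origin [ 0.6242 -0.23  ] yaw 7.9 err 67.9 init [ 0.724 -0.215] 8.3
```

>>> step_arm(moves=[[[1.48,-3.35,0,-0.0703],[1.48,-3.35,0,-0.0703],[1.48,-3.35,0,-0.0703],[1.48,-3.35,0,-0.0703],[1.48,-3.35,0,-0.0703],[1.48,-3.35,0,-0.0703],[1.48,-3.35,0,-0.0703],[1.48,-3.35,0,-0.0703],[1.48,-3.35,0,-0.0703],[1.48,-3.35,0,-0.0703]]], grip=0.3, squeeze=50)

```text
t: 2.78
tool_pos: [0.4246, 0.224, 0.2089]
tool_rot: [-3.077, -0.635, -0.001]
contact_force: [0.7, 0.1, -0.2]
opening: 0.0597
```

>>> step_arm(moves=[[[1.48,-3.35,0,-0.0703],[1.48,-3.35,0,-0.0703],[0,0,-3,0],[0,0,-3,0],[0,0,-3,0],[0,0,-3,0],[0,0,0,0],[0,0,0,0],[0,0,0,0]]])

```text
t: 3.53
tool_pos: [0.4549, 0.1589, 0.0904]
tool_rot: [-3.113, -0.422, -0.004]
contact_force: [0.2, 0.4, 1.1]
opening: 0.0599
```

```bash
cat > s.py <<'E'
from h import *
from scipy.spatial.transform import Rotation as Ro
o=readout.get_obs();x=Ro.from_rotvec(o["tool_rot"]).as_matrix()[:,0]
print(o["t"],o["tool_pos"].round(4),"yaw",np.degrees(np.arctan2(x[1],x[0])).round(1),"F",o["contact_force"].round(1),"op",round(o["opening"],4))
E
python3 s.py
```

```text
3.5333 [0.4549 0.1589 0.0904] yaw 15.4 F [0.2 0.4 1.1] op 0.0599
```

>>> step_arm(moves=[[[-0.15,0,-2.5,0],[0,0,-2.5,0],[0,0,-1.5,0],[0,0,-1.0,0],[0,0,-0.6,0],[0,0,-0.5,0],[0,0,0,0],[0,0,0,0]]])

```text
t: 4.2
tool_pos: [0.4533, 0.1588, 0.0037]
tool_rot: [-3.113, -0.422, -0.003]
contact_force: [0.6, -0.2, 0.5]
opening: 0.0599
```

>>> step_arm(moves=[[[0,0,0,0],[0,0,0,0],[0,0,0,0],[0,0,0,0],[0,0,0,0],[0,0,0,0],[0,0,0,0],[0,0,0,0]]], grip=1)

```text
t: 4.87
tool_pos: [0.4584, 0.1598, 0.0086]
tool_rot: [-3.112, -0.422, -0.019]
contact_force: [-0.5, 0.9, 20.0]
opening: 0.0006
```

>>> step_arm(moves=[[[0,0,1,0],[0,0,2,0],[0,0,3,0],[0,0,2.5,0],[0,0,0,0],[0,0,0,0]]])

```text
t: 5.37
tool_pos: [0.4536, 0.1589, 0.0896]
tool_rot: [-3.113, -0.422, -0.006]
contact_force: [0.5, 0.3, -1.6]
opening: -0.0002
```

```bash
python3 s.py; python3 - <<'E'
from h import *
a=viewer.get_image("scene");cv2.imwrite("pics/s1.png",cv2.resize(a[80:330,200:520],(800,625))[:600])
E
```

```text
5.3667 [0.4536 0.1589 0.0896] yaw 15.4 F [ 0.5  0.3 -1.6] op -0.0002
```

View pics/s1.png

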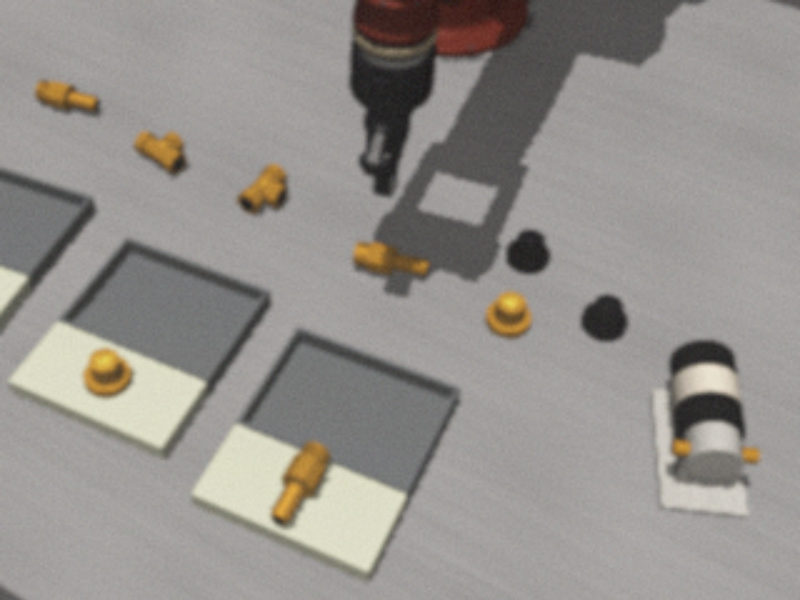

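The closing ran to 0, so the grasp missed. The tail still lies flat at crop (390,258). I'll measure it again.

```bash
python3 - <<'E'
from fit import *
for cam in("scene","top"):
    m=brass(cam)
    if 1:
        x,f,a=fit(cam,m,"tail",(.455,.155,1.83));print(cam,x.round(4),np.degrees(x[2]).round(1),round(f,1),round(a))
        for d in nets.pinpoint(cam,"tail_a_center"): print(round(d["confidence"],2),np.round(d["at"],1),at(cam,d["at"],.015).round(3))
    u,v=proj(cam,[.4533,.159,.015]).astype(int);a=viewer.get_image(cam)
    img=cv2.resize(a[v-30:v+30,u-40:u+40],(480,360),interpolation=cv2.INTER_CUBIC)
    mm=cv2.resize(m[v-30:v+30,u-40:u+40]*255,(480,360),interpolation=cv2.INTER_NEAREST)
    def P(X): q=(proj(cam,X)-[u-40,v-30]+.5)*6;return tuple(int(i) for i in q)
    R=np.array([np.cos(x[2]),np.sin(x[2])])
    for s in(-.029,-.013,.013,.049): cv2.circle(img,P([*(x[:2]+R*s),.015]),4,(255,0,0),-1)
    cv2.circle(img,P(readout.get_obs()["tool_pos"]),5,(0,0,255),-1)
    mm=cv2.cvtColor(mm,cv2.COLOR_GRAY2BGR);O=np.hstack([img,mm]) if cam=="scene" else np.vstack([O,np.hstack([img,mm])])
cv2.imwrite("pics/s2.png",cv2.resize(O,(800,600)))
E
```

```text
scene [0.4532 0.1598 1.8498] 106.0 17.1 236
0.64 [349.7 182.2] [0.455 0.152 0.015]
top [0.4648 0.1484 1.9747] 113.1 211.9 0
```

View pics/s2.png

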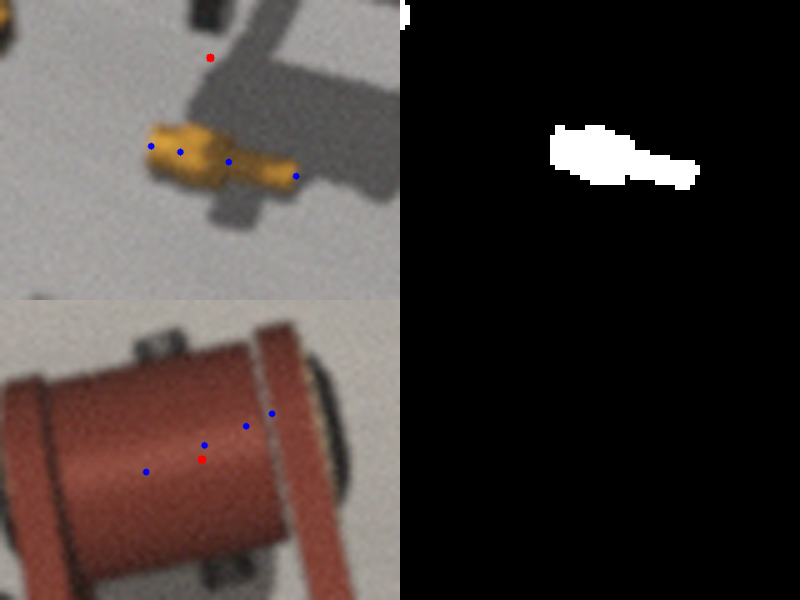

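```bash
python3 - <<'E'
from h import *
o=readout.get_obs();p=o["tool_pos"];cam="scene"
a=viewer.get_image(cam);u,v=proj(cam,p).astype(int)
img=cv2.resize(a[v-40:v+20,u-40:u+40],(800,600),interpolation=cv2.INTER_CUBIC)
for k in range(0,60,5):
    q=(proj(cam,p+[0,0,k/1000])-[u-40,v-40]+.5)*10;cv2.circle(img,tuple(int(i) for i in q),3,(0,0,255) if k%10==0 else (0,255,0),-1)
cv2.imwrite("pics/s3.png",img)
E
```

```text
(no output)
```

View pics/s3.png

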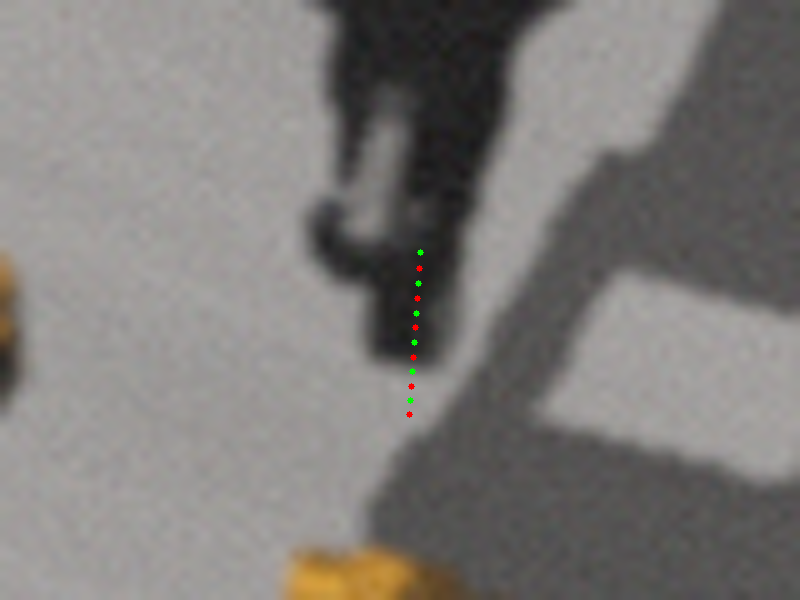

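The shut fingertips end about 17 mm above the reported TCP, so they slid over the collar. I'll touch the bench softly at a free spot to confirm this.

>>> step_arm(moves=[[[3,0,0,0],[3,0,0,0],[0,0,-3,0],[0,0,-3,0],[0,0,-2,0],[0,0,-0.7,0],[0,0,0,0],[0,0,0,0],[0,0,0,0]]])

```text
t: 6.72
tool_pos: [0.5139, 0.1589, 0.0025]
tool_rot: [-3.113, -0.422, -0.005]
contact_force: [-0.7, 0.4, 0.7]
opening: -0.0002
```

>>> step_arm(moves=[[[0,0,-0.2,0],[0,0,-0.2,0],[0,0,-0.2,0],[0,0,0,0],[0,0,0,0]]])

```text
t: 7.13
tool_pos: [0.5122, 0.1586, -0.0054]
tool_rot: [-3.113, -0.422, 0.0]
contact_force: [0.4, 0.1, 0.0]
opening: 0.0002
```

>>> step_arm(moves=[[[0,0,-0.2,0],[0,0,-0.2,0],[0,0,-0.2,0],[0,0,0,0],[0,0,0,0]]])

```text
t: 7.55
tool_pos: [0.5121, 0.1586, -0.0117]
tool_rot: [3.113, 0.422, -0.001]
contact_force: [0.5, -0.3, 0.6]
opening: -0.0002
```

>>> step_arm(moves=[[[0,0,-0.2,0],[0,0,0,0],[0,0,0,0]]])

```text
t: 7.8
tool_pos: [0.5122, 0.1586, -0.0135]
tool_rot: [3.113, 0.422, -0.0]
contact_force: [-0.7, 0.8, -0.8]
opening: 0.0002
```

>>> step_arm(moves=[[[0,0,-0.2,0],[0,0,0,0],[0,0,0,0]]])

```text
t: 8.05
tool_pos: [0.5122, 0.1586, -0.0155]
tool_rot: [3.113, 0.422, -0.0]
contact_force: [-0.4, -0.0, -0.5]
opening: -0.0001
```

>>> step_arm(moves=[[[0,0,-0.2,0],[0,0,0,0],[0,0,0,0]]])

```text
t: 8.3
tool_pos: [0.5122, 0.1586, -0.0176]
tool_rot: [3.113, 0.422, -0.0]
contact_force: [-0.3, 0.6, 0.3]
opening: -0.0004
```

>>> step_arm(moves=[[[0,0,-0.2,0],[0,0,0,0],[0,0,0,0]]])

```text
t: 8.55
tool_pos: [0.5122, 0.1586, -0.0196]
tool_rot: [3.113, 0.422, -0.001]
contact_force: [-0.0, -0.4, 0.3]
opening: -0.0001
```

>>> step_arm(moves=[[[0,0,-0.2,0],[0,0,0,0],[0,0,0,0]]])

```text
t: 8.8
tool_pos: [0.5122, 0.1586, -0.0216]
tool_rot: [-3.113, -0.422, 0.001]
contact_force: [0.4, -0.3, 0.9]
opening: -0.0003
```

```bash
python3 s.py; python3 - <<'E'
from h import *
o=readout.get_obs();p=o["tool_pos"];cam="scene"
a=viewer.get_image(cam);u,v=proj(cam,p).astype(int)
img=cv2.resize(a[v-40:v+20,u-40:u+40],(800,600),interpolation=cv2.INTER_CUBIC)
for k in range(0,60,5):
    q=(proj(cam,p+[0,0,k/1000])-[u-40,v-40]+.5)*10;cv2.circle(img,tuple(int(i) for i in q),3,(0,0,255) if k%10==0 else (0,255,0),-1)
cv2.imwrite("pics/s4.png",img)
E
```

```text
8.8 [ 0.5122  0.1586 -0.0216] yaw 15.4 F [ 0.4 -0.3  0.9] op -0.0003
```

View pics/s4.png

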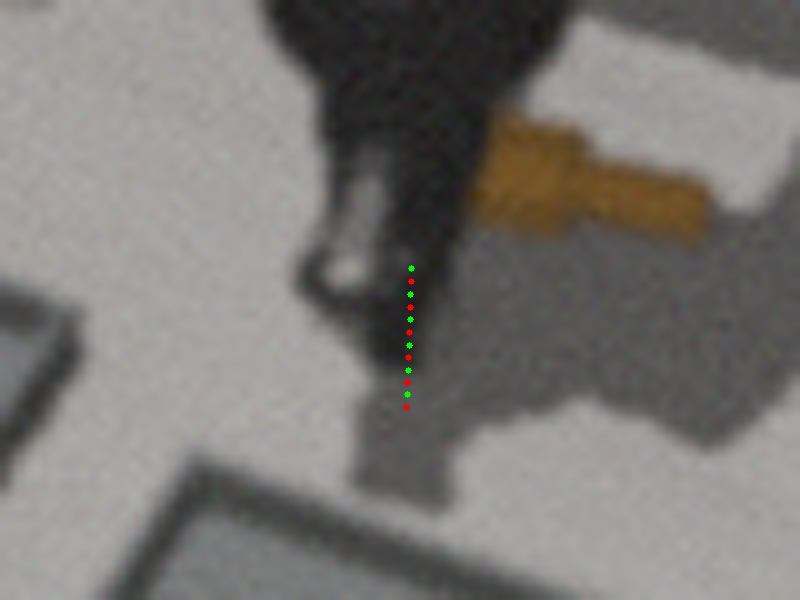

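```bash
python3 - <<'E'
from h import *
p=np.array([.27622,.56063,.20861]);I=[]
for cam in("scene","top"):
    a=cv2.imread(f"pics/{cam}0.png");u,v=proj(cam,p).astype(int);print(cam,u,v)
    a=cv2.copyMakeBorder(a,100,100,100,100,cv2.BORDER_CONSTANT);u+=100;v+=100
    img=cv2.resize(a[v-70:v+50,u-40:u+40],(400,600),interpolation=cv2.INTER_CUBIC)
    for k in range(0,80,20):
        q=(proj(cam,p+[0,0,k/1000])+100-[u-40,v-70]+.5)*5;cv2.circle(img,tuple(int(i) for i in q),3,(0,0,255),-1)
    d=np.array([np.cos(1.113),np.sin(1.113),0])*.0425
    for s in(-1,1):
        q=(proj(cam,p+s*d)+100-[u-40,v-70]+.5)*5;cv2.circle(img,tuple(int(i) for i in q),3,(0,255,0),-1)
    I.append(img)
cv2.imwrite("pics/s5.png",np.hstack(I))
E
```

```text
scene 554 144
top 132 317
```

View pics/s5.png

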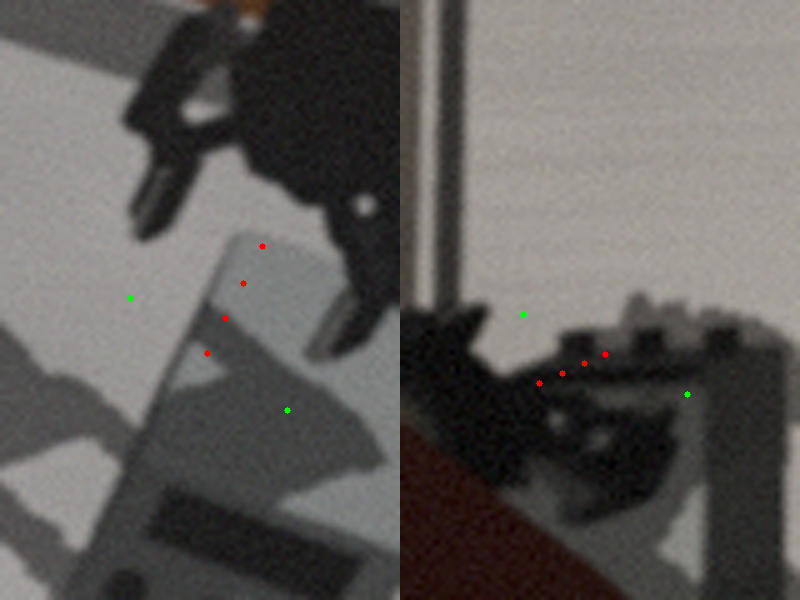

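>>> step_arm(moves=[[[0,0,-0.2,0],[0,0,0,0],[0,0,0,0]]])

```text
t: 9.1
tool_pos: [0.5128, 0.1587, -0.0226]
tool_rot: [3.113, 0.422, 0.001]
contact_force: [-1.7, 0.7, 5.0]
opening: 0.0001
```

>>> step_arm(moves=[[[0,0,-0.2,0],[0,0,0,0],[0,0,0,0]]])

```text
t: 9.35
tool_pos: [0.5129, 0.1587, -0.0227]
tool_rot: [3.113, 0.422, -0.001]
contact_force: [-8.6, -2.1, 19.1]
opening: -0.0
```

The tips touch the bench at a reported z of −22.5 mm, so the reported TCP lies 22.5 mm beyond the real tips. I'll use that offset from here and retry the grasp.

>>> step_arm(moves=[[[0,0,2.5,0],[0,0,3,0],[0,0,3,0],[-2.9,0,0,0],[-3.0,0,0,0],[0,0,0,0],[0,0,0,0],[0,0,0,0]]], grip=0.3)

```text
t: 10.02
tool_pos: [0.4538, 0.1587, 0.0597]
tool_rot: [3.113, 0.422, 0.002]
contact_force: [0.7, 0.3, -0.3]
opening: 0.0598
```

Down to −0.019, then grip and lift.

>>> step_arm(moves=[[[-0.05,0.05,-2.5,0],[0,0,-2.5,0],[0,0,-1.4,0],[0,0,-0.9,0],[0,0,-0.6,0],[0,0,0,0],[0,0,0,0]]])

```text
t: 10.6
tool_pos: [0.4537, 0.1592, -0.0189]
tool_rot: [-3.113, -0.422, -0.001]
contact_force: [0.2, -1.0, 0.5]
opening: 0.0598
```

>>> step_arm(moves=[[[0,0,0,0],[0,0,0,0],[0,0,0,0],[0,0,0,0],[0,0,0,0],[0,0,0,0],[0,0,0,0],[0,0,0,0]]], grip=1)

```text
t: 11.27
tool_pos: [0.454, 0.1594, -0.0181]
tool_rot: [-3.113, -0.422, -0.004]
contact_force: [-1.2, -0.2, 6.9]
opening: 0.0286
```

>>> step_arm(moves=[[[0,0,1,0],[0,0,2,0],[0,0,3,0],[0,0,2.9,0],[1.22,0.775,0,-0.124],[1.22,0.775,0,-0.124],[1.22,0.775,0,-0.124],[1.22,0.775,0,-0.124],[1.22,0.775,0,-0.124],[1.22,0.775,0,-0.124]]])

```text
t: 12.1
tool_pos: [0.5257, 0.2059, 0.0692]
tool_rot: [3.051, -0.748, -0.002]
contact_force: [1.0, 0.0, -0.6]
opening: 0.0291
```

>>> step_arm(moves=[[[1.22,0.775,0,-0.124],[1.22,0.775,0,-0.124],[1.22,0.775,0,-0.124],[1.22,0.775,0,-0.124],[1.22,0.775,0,-0.124],[1.22,0.775,0,-0.124],[1.22,0.775,0,-0.124],[1.22,0.775,0,-0.124],[0,0,0,0],[0,0,0,0]]])

```text
t: 12.93
tool_pos: [0.6231, 0.2676, 0.0691]
tool_rot: [2.336, -2.098, -0.001]
contact_force: [0.2, 0.3, -1.4]
opening: 0.0289
```

>>> step_arm(moves=[[[0,0,0,0],[0,0,0,0]]])

```text
t: 13.1
tool_pos: [0.6226, 0.2672, 0.0692]
tool_rot: [2.335, -2.1, -0.001]
contact_force: [0.9, -1.5, -2.1]
opening: 0.0288
```

```bash
python3 s.py; python3 - <<'E'
from h import *
a=viewer.get_image("scene");cv2.imwrite("pics/s6.png",cv2.resize(a[130:330,220:440],(660,600)))
E
```

```text
13.1 [0.6226 0.2672 0.0692] yaw -83.9 F [ 0.9 -1.5 -2.1] op 0.0288
```

View pics/s6.png

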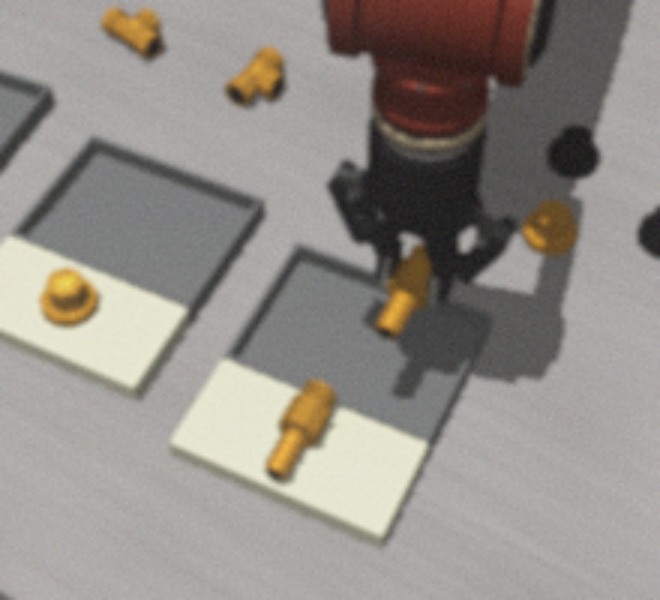

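The tail is held at crop (405,290) with its barb parallel to the sample's. I'll lower it and release with a partial opening.

>>> step_arm(moves=[[[0,0,-2.5,0],[0,0,-2.5,0],[0,0,-1.6,0],[0,0,-0.8,0],[0,0,-0.4,0],[0,0,-0.4,0],[0,0,0,0],[0,0,0,0]]])

```text
t: 13.82
tool_pos: [0.6245, 0.2679, -0.0112]
tool_rot: [-2.333, 2.102, -0.002]
contact_force: [0.1, -0.6, -2.2]
opening: 0.0289
```

>>> step_arm(moves=[[[0,0,-0.1,0],[0,0,0,0],[0,0,0,0]]])

```text
t: 14.07
tool_pos: [0.6241, 0.2678, -0.0127]
tool_rot: [-2.333, 2.102, -0.001]
contact_force: [-0.5, 0.1, -1.5]
opening: 0.0287
```

>>> step_arm(moves=[[[0,0,0,0],[0,0,0,0],[0,0,0,0],[0,0,0,0]]], grip=0.53)

```text
t: 14.4
tool_pos: [0.6239, 0.2677, -0.013]
tool_rot: [-2.334, 2.102, -0.0]
contact_force: [0.2, -0.2, -0.8]
opening: 0.04
```

>>> step_arm(moves=[[[0,0,1,0],[0,0,2,0],[0,0,3,0],[0,0,2.3,0],[0,0,0,0],[0,0,0,0]]])

```text
t: 14.9
tool_pos: [0.6255, 0.2682, 0.0731]
tool_rot: [-2.331, 2.1, -0.004]
contact_force: [0.2, 0.6, -0.1]
opening: 0.04
```

>>> step_arm(moves=[[[-1.24,-3.59,0,0.102],[-1.24,-3.59,0,0.102],[-1.24,-3.59,0,0.102],[-1.24,-3.59,0,0.102],[-1.24,-3.59,0,0.102],[-1.24,-3.59,0,0.102],[-1.24,-3.59,0,0.102],[-1.24,-3.59,0,0.102],[-1.24,-3.59,0,0.102],[-1.24,-3.59,0,0.102]]], grip=0.3)

```text
t: 15.73
tool_pos: [0.4977, -0.0925, 0.0683]
tool_rot: [-3.065, 0.687, 0.004]
contact_force: [0.4, -0.1, 0.7]
opening: 0.0599
```

>>> step_arm(moves=[[[-1.24,-3.59,0,0.102],[-1.24,-3.59,0,0.102],[-1.24,-3.59,0,0.102],[-1.24,-3.59,0,0.102],[-1.24,-3.59,0,0.102],[-1.24,-3.59,0,0.102],[0,0,0,0],[0,0,0,0],[0,0,0,0],[0,0,0,0]]])

```text
t: 16.57
tool_pos: [0.4251, -0.3053, 0.0687]
tool_rot: [-3.129, -0.26, 0.002]
contact_force: [-0.0, -0.5, 0.2]
opening: 0.0599
```

```bash
python3 s.py; python3 - <<'E'
from fit import *
for cam in("top","scene"):
    x,f,a=fit(cam,brass(cam),"tail",(.623,.268,.105),.004);print(cam,x.round(4),np.degrees(x[2]).round(1),round(f,1),round(a))
E
```

```text
16.5667 [ 0.4251 -0.3053  0.0687] yaw 9.5 F [-0.  -0.5  0.2] op 0.0599
top [0.6265 0.2672 0.0998] 5.7 34.9 225
scene [0.625  0.2671 0.1253] 7.2 108.2 413
```

>>> step_arm(moves=[[[0.1,-0.05,-2.5,0],[0,0,-2.5,0],[0,0,-2,0],[0,0,-1.1,0],[0,0,-0.65,0],[0,0,0,0],[0,0,0,0]]])

```text
t: 17.45
tool_pos: [0.4267, -0.3076, -0.0173]
tool_rot: [3.13, 0.26, 0.001]
contact_force: [-0.4, -0.1, 0.2]
opening: 0.0599
```

>>> step_arm(moves=[[[0,0,0,0],[0,0,0,0],[0,0,0,0],[0,0,0,0],[0,0,0,0],[0,0,0,0],[0,0,0,0],[0,0,0,0]]], grip=1)

```text
t: 18.12
tool_pos: [0.4272, -0.3083, -0.0163]
tool_rot: [3.129, 0.259, 0.003]
contact_force: [-1.0, 0.2, 6.8]
opening: 0.0287
```

>>> step_arm(moves=[[[0,0,1,0],[0,0,2,0],[0,0,3,0],[0,0,2.9,0],[0,0,0,0],[0,0,0,0]]])

```text
t: 18.62
tool_pos: [0.4272, -0.3082, 0.0734]
tool_rot: [3.128, 0.259, 0.004]
contact_force: [0.0, -0.9, -2.2]
opening: 0.0288
```

>>> step_arm(moves=[[[1.373,3.31,0,-0.1088],[1.373,3.31,0,-0.1088],[1.373,3.31,0,-0.1088],[1.373,3.31,0,-0.1088],[1.373,3.31,0,-0.1088],[1.373,3.31,0,-0.1088],[1.373,3.31,0,-0.1088],[1.373,3.31,0,-0.1088],[1.373,3.31,0,-0.1088],[1.373,3.31,0,-0.1088]]])

```text
t: 19.45
tool_pos: [0.5619, 0.0257, 0.0686]
tool_rot: [2.808, -1.405, -0.006]
contact_force: [0.9, -1.0, -2.1]
opening: 0.0284
```

>>> step_arm(moves=[[[1.373,3.31,0,-0.1088],[1.373,3.31,0,-0.1088],[1.373,3.31,0,-0.1088],[1.373,3.31,0,-0.1088],[1.373,3.31,0,-0.1088],[0,0,0,0],[0,0,0,0],[0,0,0,0],[0,0,0,0]]])

```text
t: 20.2
tool_pos: [0.6309, 0.1881, 0.0695]
tool_rot: [2.332, -2.102, -0.003]
contact_force: [-0.3, -1.0, -1.8]
opening: 0.0284
```

```bash
python3 s.py
```

```text
20.2 [0.6309 0.1881 0.0695] yaw -84.1 F [-0.3 -1.  -1.8] op 0.0284
```

>>> step_arm(moves=[[[0.1,0,-2.5,0],[0,0,-2.5,0],[0,0,-1.5,0],[0,0,-0.8,0],[0,0,-0.5,0],[0,0,-0.3,0],[0,0,0,0],[0,0,0,0],[0,0,0,0]]])

```text
t: 20.95
tool_pos: [0.6343, 0.1894, -0.0084]
tool_rot: [-2.333, 2.101, -0.002]
contact_force: [0.4, 0.3, -1.4]
opening: 0.0285
```

>>> step_arm(moves=[[[0,0,-0.1,0],[0,0,0,0],[0,0,0,0]]])

```text
t: 21.2
tool_pos: [0.6334, 0.1893, -0.0105]
tool_rot: [-2.334, 2.102, -0.0]
contact_force: [0.9, 0.1, -1.7]
opening: 0.0289
```

>>> step_arm(moves=[[[0,0,0,0],[0,0,0,0],[0,0,0,0],[0,0,0,0]]], grip=0.53)

```text
t: 21.53
tool_pos: [0.6335, 0.1893, -0.0105]
tool_rot: [-2.334, 2.102, -0.001]
contact_force: [0.9, 0.0, -0.9]
opening: 0.0403
```

>>> step_arm(moves=[[[0,0,1,0],[0,0,2,0],[0,0,3,0],[0,0,2.2,0],[0,0,0,0],[0,0,0,0]]])

```text
t: 22.03
tool_pos: [0.635, 0.1896, 0.0743]
tool_rot: [-2.331, 2.1, -0.005]
contact_force: [-0.5, 0.5, -0.4]
opening: 0.0402
```

>>> step_arm(moves=[[[-2.55,-2.375,0,-0.0164],[-2.55,-2.375,0,-0.0164],[-2.55,-2.375,0,-0.0164],[-2.55,-2.375,0,-0.0164],[-2.55,-2.375,0,-0.0164],[-2.55,-2.375,0,-0.0164],[-2.55,-2.375,0,-0.0164],[-2.55,-2.375,0,-0.0164],[0,0,0,0],[0,0,0,0]]], grip=0.2)

```text
t: 22.87
tool_pos: [0.4273, -0.0013, 0.0697]
tool_rot: [2.188, -2.253, -0.003]
contact_force: [-0.3, -0.8, 0.1]
opening: 0.0683
```

>>> step_arm(moves=[[[0,0,0,0],[0,0,0,0]]])

```text
t: 23.03
tool_pos: [0.4296, -0.0003, 0.071]
tool_rot: [2.192, -2.25, -0.001]
contact_force: [0.5, -0.0, 0.2]
opening: 0.0683
```

```bash
python3 s.py; python3 - <<'E'
from fit import *
for cam in("top","scene"):
    m=brass(cam)
    for p in((.6335,.1893,.105),(.625,.267,.105)):
        x,f,a=fit(cam,m,"tail",p,.004);print(cam,x.round(4),np.degrees(x[2]).round(1),round(f,1),round(a))
E
```

```text
23.0333 [ 4.296e-01 -3.000e-04  7.100e-02] yaw -91.5 F [ 0.5 -0.   0.2] op 0.0683
top [0.6373 0.1891 0.1127] 6.5 229.6 462
top [0.6265 0.2674 0.1085] 6.2 196.6 411
scene [0.6354 0.1888 0.1389] 8.0 257.4 572
scene [0.6244 0.2672 0.1188] 6.8 270.8 600
```

>>> step_arm(moves=[[[0,0,-2.5,0],[0,0,-2.5,0],[0,0,-2,0],[0,0,-1.2,0],[0,0,-0.8,0],[0,0,0,0],[0,0,0,0],[0,0,0,0]]])

```text
t: 24.0
tool_pos: [0.4303, -0.0009, -0.0178]
tool_rot: [-2.191, 2.25, -0.002]
contact_force: [0.3, -0.2, 0.1]
opening: 0.0686
```

>>> step_arm(moves=[[[0,0,0,0],[0,0,0,0],[0,0,0,0],[0,0,0,0],[0,0,0,0],[0,0,0,0],[0,0,0,0],[0,0,0,0]]], grip=1)

```text
t: 24.67
tool_pos: [0.4303, -0.0009, -0.0177]
tool_rot: [-2.19, 2.25, -0.002]
contact_force: [-0.6, 1.2, 6.0]
opening: 0.036
```

>>> step_arm(moves=[[[0,0,1,0],[0,0,2,0],[0,0,3,0],[0,0,2.9,0],[0,0,0,0],[0,0,0,0]]])

```text
t: 25.17
tool_pos: [0.4305, -0.001, 0.0721]
tool_rot: [-2.19, 2.25, -0.005]
contact_force: [0.2, 0.0, -3.2]
opening: 0.0356
```

>>> step_arm(moves=[[[2.36,-2.42,0,0.0214],[2.36,-2.42,0,0.0214],[2.36,-2.42,0,0.0214],[2.36,-2.42,0,0.0214],[2.36,-2.42,0,0.0214],[2.36,-2.42,0,0.0214],[2.36,-2.42,0,0.0214],[2.36,-2.42,0,0.0214],[0,0,0,0],[0,0,0,0]]])

```text
t: 26.0
tool_pos: [0.6169, -0.1949, 0.067]
tool_rot: [2.373, -2.057, -0.008]
contact_force: [-0.2, -0.3, -2.3]
opening: 0.0357
```

>>> step_arm(moves=[[[0,0,0,0],[0,0,0,0]]])

```text
t: 26.17
tool_pos: [0.6163, -0.1931, 0.0685]
tool_rot: [2.375, -2.055, -0.005]
contact_force: [-0.5, -0.1, -2.2]
opening: 0.0357
```

```bash
python3 s.py;  python3 - <<'E'
from h import *
a=viewer.get_image("scene");cv2.imwrite("pics/s7.png",cv2.resize(a[80:280,150:400],(750,600)))
E
```

```text
26.1667 [ 0.6163 -0.1931  0.0685] yaw -81.7 F [-0.5 -0.1 -2.2] op 0.0357
```

View pics/s7.png

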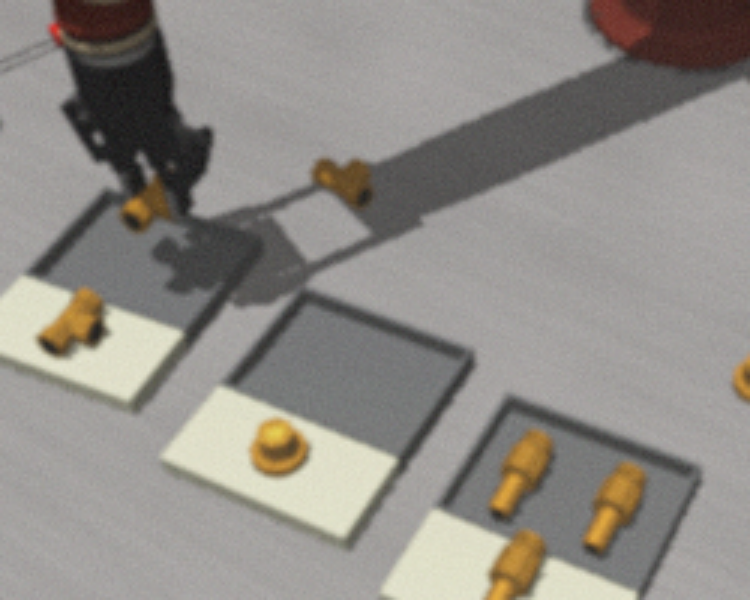

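Both tails lie in their tray, crop (520,470) and (615,505), with their barbs the same way as the sample's. The tee is held level over the tee tray. Lowering it now.

>>> step_arm(moves=[[[0.2,-0.1,-2.5,0],[0,0,-2.5,0],[0,0,-1.5,0],[0,0,-0.8,0],[0,0,-0.5,0],[0,0,-0.3,0],[0,0,0,0],[0,0,0,0],[0,0,0,0]]])

```text
t: 26.97
tool_pos: [0.621, -0.1958, -0.0094]
tool_rot: [-2.375, 2.055, -0.004]
contact_force: [-0.2, -0.1, -1.4]
opening: 0.0359
```

>>> step_arm(moves=[[[0,0,-0.1,0],[0,0,0,0],[0,0,0,0]]])

```text
t: 27.22
tool_pos: [0.6202, -0.1955, -0.0116]
tool_rot: [-2.376, 2.056, -0.001]
contact_force: [0.1, -0.6, -1.3]
opening: 0.0362
```

>>> step_arm(moves=[[[0,0,0,0],[0,0,0,0],[0,0,0,0],[0,0,0,0]]], grip=0.43)

```text
t: 27.55
tool_pos: [0.6203, -0.1955, -0.0115]
tool_rot: [-2.376, 2.056, -0.001]
contact_force: [-0.0, -0.7, 0.2]
opening: 0.0484
```

>>> step_arm(moves=[[[0,0,1,0],[0,0,2,0],[0,0,3,0],[0,0,2.2,0],[0,0,0,0],[0,0,0,0]]])

```text
t: 28.05
tool_pos: [0.6217, -0.1961, 0.0733]
tool_rot: [-2.375, 2.055, -0.008]
contact_force: [0.2, 0.1, 0.3]
opening: 0.0488
```

>>> step_arm(moves=[[[-1.685,0.482,0,0.1146],[-1.685,0.482,0,0.1146],[-1.685,0.482,0,0.1146],[-1.685,0.482,0,0.1146],[-1.685,0.482,0,0.1146],[-1.685,0.482,0,0.1146],[-1.685,0.482,0,0.1146],[-1.685,0.482,0,0.1146],[-1.685,0.482,0,0.1146],[-1.685,0.482,0,0.1146]]], grip=0.2)

```text
t: 28.88
tool_pos: [0.4495, -0.1463, 0.0685]
tool_rot: [-3.111, 0.43, 0.005]
contact_force: [-0.8, 0.1, 0.4]
opening: 0.0682
```

>>> step_arm(moves=[[[-1.685,0.482,0,0.1146],[0,0,0,0],[0,0,0,0],[0,0,0,0],[0,0,0,0]]])

```text
t: 29.3
tool_pos: [0.4353, -0.1426, 0.0701]
tool_rot: [3.131, -0.263, 0.0]
contact_force: [-0.2, 0.3, 0.2]
opening: 0.0687
```

```bash
python3 s.py; python3 - <<'E'
from fit import *
for cam in("top","scene"):
    x,f,a=fit(cam,brass(cam),"tee",(.62,-.203,.145),.004);print(cam,x.round(4),np.degrees(x[2]).round(1),round(f,1),round(a))
E
```

```text
29.3 [ 0.4353 -0.1426  0.0701] yaw -9.6 F [-0.2  0.3  0.2] op 0.0687
top [ 0.6211 -0.204   0.1408] 8.1 36.2 263
scene [ 0.6199 -0.2057  0.1652] 9.5 156.3 354
```

>>> step_arm(moves=[[[0,0,-2.5,0],[0,0,-2.5,0],[0,0,-2,0],[0,0,-1.2,0],[0,0,-0.7,0],[0,0,0,0],[0,0,0,0],[0,0,0,0]]])

```text
t: 30.27
tool_pos: [0.4356, -0.1429, -0.0177]
tool_rot: [3.13, -0.26, 0.003]
contact_force: [0.6, -0.0, 0.8]
opening: 0.0681
```

>>> step_arm(moves=[[[0,0,0,0],[0,0,0,0],[0,0,0,0],[0,0,0,0],[0,0,0,0],[0,0,0,0],[0,0,0,0],[0,0,0,0]]], grip=1)

```text
t: 30.93
tool_pos: [0.4355, -0.1428, -0.0177]
tool_rot: [3.13, -0.26, 0.003]
contact_force: [-0.6, 0.6, 6.9]
opening: 0.0357
```

>>> step_arm(moves=[[[0,0,1,0],[0,0,2,0],[0,0,3,0],[0,0,2.9,0],[0,0,0,0],[0,0,0,0]]])

```text
t: 31.43
tool_pos: [0.4359, -0.143, 0.0723]
tool_rot: [3.129, -0.26, 0.007]
contact_force: [-0.7, -0.3, -1.3]
opening: 0.036
```

>>> step_arm(moves=[[[2.786,-1.81,0,0.0444],[2.786,-1.81,0,0.0444],[2.786,-1.81,0,0.0444],[2.786,-1.81,0,0.0444],[2.786,-1.81,0,0.0444],[2.786,-1.81,0,0.0444],[2.786,-1.81,0,0.0444],[0,0,0,0],[0,0,0,0],[0,0,0,0]]])

```text
t: 32.27
tool_pos: [0.628, -0.2681, 0.0676]
tool_rot: [-3.131, -0.226, 0.006]
contact_force: [-0.3, 0.7, -1.8]
opening: 0.0356
```

```bash
python3 s.py
```

```text
32.2667 [ 0.628  -0.2681  0.0676] yaw 8.3 F [-0.3  0.7 -1.8] op 0.0356
```

>>> step_arm(moves=[[[0,-0.1,-2.5,0],[0,0,-2.5,0],[0,0,-1.5,0],[0,0,-0.8,0],[0,0,-0.5,0],[0,0,-0.3,0],[0,0,0,0],[0,0,0,0],[0,0,0,0]]])

```text
t: 33.02
tool_pos: [0.6306, -0.2706, -0.0093]
tool_rot: [3.132, 0.227, 0.003]
contact_force: [-0.1, 0.6, -2.1]
opening: 0.0356
```

>>> step_arm(moves=[[[0,0,-0.1,0],[0,0,0,0],[0,0,0,0]]])

```text
t: 33.27
tool_pos: [0.6298, -0.2702, -0.0115]
tool_rot: [3.133, 0.227, 0.001]
contact_force: [0.3, 0.5, -1.9]
opening: 0.0358
```

>>> step_arm(moves=[[[0,0,0,0],[0,0,0,0],[0,0,0,0],[0,0,0,0]]], grip=0.43)

```text
t: 33.6
tool_pos: [0.6299, -0.2702, -0.0116]
tool_rot: [3.133, 0.227, 0.001]
contact_force: [0.2, -0.2, -0.3]
opening: 0.0486
```

>>> step_arm(moves=[[[0,0,1,0],[0,0,2,0],[0,0,3,0],[0,0,2.2,0],[0,0,0,0],[0,0,0,0]]])

```text
t: 34.1
tool_pos: [0.6313, -0.2709, 0.0735]
tool_rot: [3.13, 0.227, 0.007]
contact_force: [-1.0, 0.2, -0.6]
opening: 0.0485
```

>>> step_arm(moves=[[[-1.144,3.594,0,0],[-1.144,3.594,0,0],[-1.144,3.594,0,0],[-1.144,3.594,0,0],[-1.144,3.594,0,0],[-1.144,3.594,0,0],[-1.144,3.594,0,0],[-1.144,3.594,0,0],[-1.144,3.594,0,0],[-1.144,3.594,0,0]]], grip=0.3)

```text
t: 34.93
tool_pos: [0.5131, 0.0908, 0.0686]
tool_rot: [-3.133, -0.227, 0.004]
contact_force: [0.8, 0.6, 1.3]
opening: 0.0597
```

>>> step_arm(moves=[[[-1.144,3.594,0,0],[-1.144,3.594,0,0],[-1.144,3.594,0,0],[-1.144,3.594,0,0],[-1.144,3.594,0,0],[-1.144,3.594,0,0],[0,0,0,0],[0,0,0,0],[0,0,0,0],[0,0,0,0]]])

```text
t: 35.77
tool_pos: [0.4465, 0.3038, 0.0693]
tool_rot: [3.133, 0.225, -0.002]
contact_force: [0.6, -0.2, -1.1]
opening: 0.0598
```

```bash
python3 s.py; python3 - <<'E'
from fit import *
for cam in("scene","top"):
    m=brass(cam)
    for k,p in(("tee",(.62,-.203,.145)),("tee",(.637,-.269,1.71)),("cap",(.447,.305,0))):
        x,f,a=fit(cam,m,k,p,.004 if k=="tee" else 0);print(cam,k,x.round(4),np.degrees(x[2]).round(1),round(f,1),round(a))
E
```

```text
35.7667 [0.4465 0.3038 0.0693] yaw 8.2 F [ 0.6 -0.2 -1.1] op 0.0598
scene tee [ 0.6196 -0.2053  0.1781] 10.2 353.3 585
scene tee [ 0.6378 -0.2708  1.6679] 95.6 382.2 662
scene cap [0.4467 0.3044 0.262 ] 15.0 18.3 233
top tee [ 0.6215 -0.204   0.153 ] 8.8 213.8 469
top tee [ 0.6375 -0.2685  1.7147] 98.2 308.6 584
top cap [0.4526 0.2889 0.7466] 42.8 149.4 44
```

Both tees are flat in their tray. Next I'll lower to a reported z of −0.011, grip the cap and lift it.

>>> step_arm(moves=[[[0,0.05,-2.5,0],[0,0,-2.5,0],[0,0,-1.5,0],[0,0,-1.0,0],[0,0,-0.5,0],[0,0,0,0],[0,0,0,0],[0,0,0,0]]])

```text
t: 36.73
tool_pos: [0.4477, 0.306, -0.0085]
tool_rot: [-3.132, -0.227, -0.004]
contact_force: [0.5, -0.0, -0.1]
opening: 0.0595
```

>>> step_arm(moves=[[[0,0,0,0],[0,0,0,0],[0,0,0,0],[0,0,0,0],[0,0,0,0],[0,0,0,0],[0,0,0,0],[0,0,0,0]]], grip=1)

```text
t: 37.4
tool_pos: [0.4475, 0.3059, -0.0087]
tool_rot: [-3.133, -0.227, -0.003]
contact_force: [-1.3, 0.1, 6.5]
opening: 0.0267
```

>>> step_arm(moves=[[[0,0,0,0],[0,0,1,0],[0,0,2,0],[0,0,3,0],[0,0,2.1,0],[0,0,0,0],[0,0,0,0]]])

```text
t: 37.98
tool_pos: [0.4473, 0.3059, 0.0723]
tool_rot: [-3.132, -0.227, -0.004]
contact_force: [-0.8, 0.3, -1.8]
opening: 0.0266
```

```bash
python3 s.py;  python3 - <<'E'
from h import *
a=viewer.get_image("scene");cv2.imwrite("pics/s8.png",cv2.resize(a[110:260,320:500],(720,600)))
E
```

```text
37.9833 [0.4473 0.3059 0.0723] yaw 8.3 F [-0.8  0.3 -1.8] op 0.0266
```

View pics/s8.png

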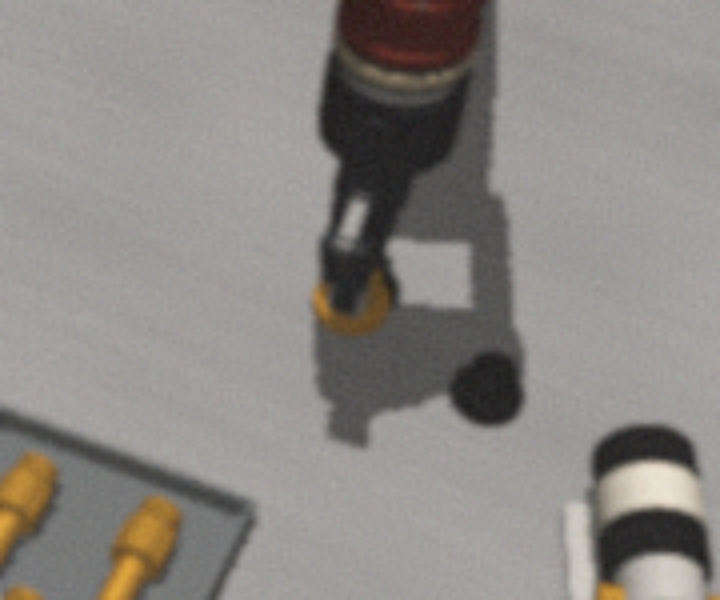

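The cap is held level, with its flange down at crop (350,310). Carrying it to the cap tray.

>>> step_arm(moves=[[[1.84,-2.98,0,0],[1.84,-2.98,0,0],[1.84,-2.98,0,0],[1.84,-2.98,0,0],[1.84,-2.98,0,0],[1.84,-2.98,0,0],[1.84,-2.98,0,0],[1.84,-2.98,0,0],[1.84,-2.98,0,0],[1.84,-2.98,0,0]]])

```text
t: 38.87
tool_pos: [0.6292, 0.0061, 0.0679]
tool_rot: [-3.132, -0.227, 0.008]
contact_force: [0.6, -0.3, -2.0]
opening: 0.027
```

>>> step_arm(moves=[[[0,0,0,0],[0,0,0,0],[0,0,0,0],[0,0,-2.5,0],[0,0,-2.5,0],[0,0,-1,0],[0,0,0,0],[0,0,0,0],[0,0,0,0]]])

```text
t: 39.62
tool_pos: [0.6313, 0.008, 0.0124]
tool_rot: [3.133, 0.229, 0.003]
contact_force: [0.0, 0.5, -1.6]
opening: 0.0271
```

>>> step_arm(moves=[[[0,0,-0.8,0],[0,0,-0.4,0],[0,0,-0.3,0],[0,0,0,0],[0,0,0,0],[0,0,0,0]]])

```text
t: 40.12
tool_pos: [0.6307, 0.0074, -0.0038]
tool_rot: [3.133, 0.227, 0.0]
contact_force: [0.6, 0.2, -1.9]
opening: 0.0265
```

>>> step_arm(moves=[[[0,0,-0.1,0],[0,0,0,0],[0,0,0,0]]])

```text
t: 40.37
tool_pos: [0.6309, 0.0074, -0.0046]
tool_rot: [3.133, 0.227, 0.001]
contact_force: [0.6, -0.8, -0.5]
opening: 0.0266
```

Release, rise, and move back clear for a last look.

>>> step_arm(moves=[[[0,0,0,0],[0,0,0,0],[0,0,0,0],[0,0,0,0]]], grip=0.45)

```text
t: 40.7
tool_pos: [0.6307, 0.0075, -0.0047]
tool_rot: [3.133, 0.227, 0.0]
contact_force: [0.5, 0.2, 0.1]
opening: 0.0469
```

>>> step_arm(moves=[[[0,0,1,0],[0,0,2,0],[0,0,3,0],[0,0,4,0],[-3,0,3,0],[-3,0,0,0],[-3,0,0,0],[-3,0,0,0],[-3,0,0,0],[-3,0,0,0]]])

```text
t: 41.53
tool_pos: [0.4499, 0.0075, 0.1252]
tool_rot: [3.133, 0.227, 0.001]
contact_force: [-0.1, -0.2, 1.5]
opening: 0.0468
```

>>> step_arm(moves=[[[-3,0,0,0],[0,0,0,0],[0,0,0,0],[0,0,0,0],[0,0,0,0]]])

```text
t: 41.95
tool_pos: [0.4223, 0.0073, 0.1255]
tool_rot: [3.133, 0.227, 0.002]
contact_force: [-0.6, 0.3, 0.1]
opening: 0.0469
```

```bash
python3 s.py; python3 - <<'E'
from fit import *
I=[]
for cam in("scene","top"):
    m=brass(cam)
    for k,p in(("tail",(.625,.267,.1)),("tail",(.636,.189,.1)),("tee",(.62,-.203,.145)),("tee",(.637,-.269,1.71)),("cap",(.631,.008,0))):
        x,f,a=fit(cam,m,k,p,.004);print(cam,k,x.round(4),np.degrees(x[2]).round(1),round(f,1),round(a))
a=viewer.get_image("scene");cv2.imwrite("pics/s9.png",cv2.resize(a[80:330,150:480],(792,600)))
E
```

```text
41.95 [0.4223 0.0073 0.1255] yaw 8.3 F [-0.6  0.3  0.1] op 0.0469
scene tail [0.625  0.2673 0.1294] 7.4 272.7 600
scene tail [0.6364 0.1886 0.1352] 7.7 254.3 566
scene tee [ 0.6196 -0.2056  0.157 ] 9.0 352.4 586
scene tee [ 0.6375 -0.271   1.6671] 95.5 382.7 662
scene cap [0.6303 0.0057 0.0044] 0.3 200.4 448
top tail [0.6258 0.2673 0.0968] 5.5 196.2 409
top tail [0.6366 0.189  0.1183] 6.8 237.9 468
top tee [ 0.6216 -0.204   0.1546] 8.9 213.6 466
top tee [ 0.6375 -0.2684  1.7126] 98.1 304.5 580
top cap [ 0.6316  0.0063 -0.0356] -2.0 42.6 219
```

View pics/s9.png

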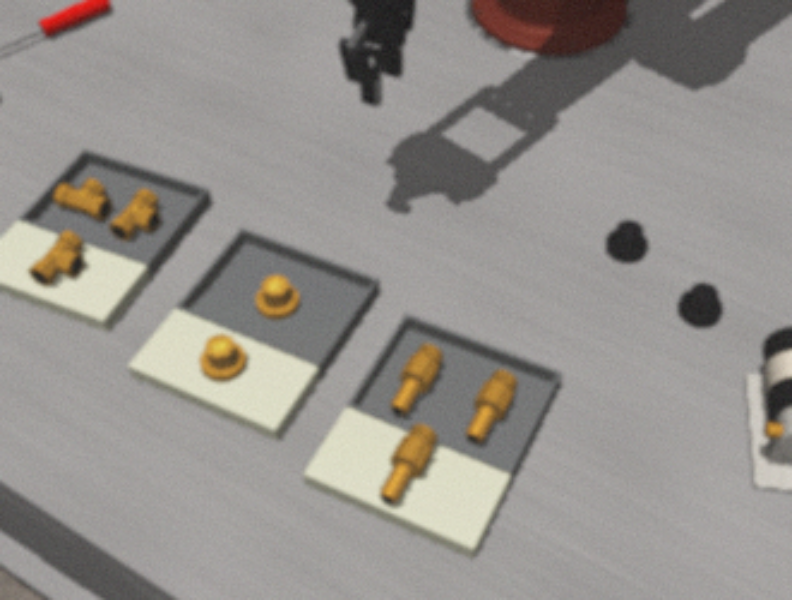

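All five parts are in the right trays: tees at (80,198) and (137,213), the cap on its flange at (277,295), and tails at (417,378) and (492,405). The black look-alikes and the pump have not moved, and the arm is clear.

```bash
python3 -c "
from station import ctrl;print(ctrl.finish_job())"
```

```text
the job is handed in; nothing more can be done
None
```

All five fittings are in the trays that match their samples, and I handed the job in at about 42 s of the 128 s. The hand-in gave no verdict.

- **Result:** Both hose tails lie with their barbs along the sample's direction, to within about 2°. Both tees lie flat, and the cap stands on its flange. The pump and the two black look-alikes were left alone.
- **First grasp missed:** The real fingertips end about 22.5 mm short of the reported tool point. On the first try the fingers slid over the first tail's collar. I found the offset by touching the bench softly (about 19 N) at a free spot. After that every grasp held first time.
- **Last checks:** The final picture shows every part where it should be, with the arm clear and no outside force on the tool. The two cameras' position fits agreed to about 3 mm. In the shared trays, the final fit errors were high, because neighbouring parts and samples fall inside the fit window. I therefore relied on the picture for "flat" there.

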